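# Clear the reject buckle and start the pallet's clamp bolt

## Task

First take the broken buckle, the one with a gap in its side, off the stitching pallet and put it in the deep blue reject bin, leaving the two sound buckles on their pads. Then start the clamp bolt by its crank: turn it backward (counter-clockwise from above) until it drops into its thread, then forward (clockwise) one full turn from there, to within about an eighth of a turn. Finish while still gripping the crank's handle, with the bolt held still and started; do not let go, and leave the thread cone and screwdriver where they are.

Things in the scene. Friction and masses are not known exactly. Their poses are not given: they have to be found in the camera images.
- pallet: Fixed yellow plastic pallet plate, 240 (x) x 280 (y) x 12 (z) mm; origin: centre of its underside, z up. Three pads 14 x 26 x 6 mm stand on it at x -80, y -90, 0, +90 mm, a buckle around each. At x +65, y 0 stands the captive clamp bolt in a steel boss (38 mm wide) under a steel clamp strap, 46 mm wide, top 44 mm above the table.
- reject: The broken buckle (about 60 g); origin at the centre of its underside, axes as for reject_center.
- reject_center (a point): Centre, 5 mm above its underside, of the broken steel buckle: flat frame 38 (x) x 50 (y) x 10 (z) mm, bars 8 mm wide, a 24 mm gap in the long side at its -x. It lies on the plate around one of the three pads (4 mm play). Its two ends, 50 mm apart along y, are whole and can be gripped from above; a neighbour's end is 40 mm away. Axes as the pallet's.
- good_a_center (a point): Centre (half-way up) of a sound steel buckle: a complete rectangular frame 38 (x) x 50 (y) x 10 (z) mm, bars 8 mm wide, lying flat on the pallet around a locating pad. It must stay there. x, y, z as the pallet's.
- good_b_center (a point): Centre (half-way up) of a sound steel buckle: a complete rectangular frame 38 (x) x 50 (y) x 10 (z) mm, bars 8 mm wide, lying flat on the pallet around a locating pad. It must stay there. x, y, z as the pallet's.
- bin_in (a point): Centre of the inner floor (4 mm above the table) of the fixed blue reject bin: open box 150 (x) x 120 (y) mm outside, 60 mm high, walls 4 mm. It stands to the left or the right of the pallet; a fixed shallow grey tray with compartments (30 mm high) is on the other side.
- bolt_axis (a point): Point on the clamp bolt's upright axis at the top of the strap, 44 mm above the table; fixed.
- sleeve: Crank handle: upright black cylinder, 16 mm wide, 44 mm long; origin at its centre, 102 mm above the table at the start, 40 mm from the bolt axis. It spins freely on an upright pin, so can be gripped from above and led round a level circle without turning the hand, and slides up 22 mm on the pin as the bolt sinks. Crank arm right below it; the pin's 11 mm wide tip is at 150 mm.
- bolt (a joint): Turn of the bolt, rad, grows forward (clockwise from above); 0 at the thread start, crank along the pallet's +x. Starts at 0.9 to 4.0, riding on top of the boss. Turned backward it falls in by its own weight at about 0.15; hard stop at -0.22. Forward without having dropped it stops at about 5.1. Turns easily (0.03 N m). One turn from the drop is about 6.28; hard stop 8.5.
- bolt_drop (a joint): How far the bolt has sunk, in m: 0 while riding on the boss, jumps to about 0.006 as it drops into the thread start, then grows by 0.010 per turn forward (about 0.016 after one turn).
- cone_mid (a point): Bystander: white plastic thread cone 68 mm wide, 110 mm high; point on its axis half-way up.
- driver_grip (a point): Bystander: screwdriver lying on the table; point on its handle.
There are look-alikes about, which are no part of the job. What is shaped like the reject but green or turquoise is not meant.

How it is judged:
On the way, in this order (a step that is already met when the one before it is completed fails the run):
1. the broken buckle lies released in the reject bin, the bolt not yet dropped (x of reject_center in the frame of bin_in between -0.072 and 0.072 m and y of reject_center in the frame of bin_in between -0.057 and 0.057 m and z of reject_center in the frame of bin_in below 0.04 m and contact force between the fingers and reject below 0.1 N and linear speed of reject below 0.03 m/s and value of joint bolt_drop below 0.003 m), for 0.2 s.
2. the bolt, turned backward, has dropped into its thread start (value of joint bolt below 0.5 rad and value of joint bolt_drop above 0.0045 m), for 0.1 s.
3. the bolt has been turned forward one turn in its thread (value of joint bolt above 5.2 rad and value of joint bolt_drop above 0.0125 m), for 0.1 s.
At the end, for the whole second after the job is handed in: Broken buckle at rest, released, in the bin; sound buckles within 10 mm of their start; bolt in its thread (sunk over 12.5 mm), still, at one turn forward of the thread start (5.2 to 7.3 rad); fingers grip the crank handle with over 1 N (all of step 3 and x of reject_center in the frame of bin_in between -0.072 and 0.072 m and y of reject_center in the frame of bin_in between -0.057 and 0.057 m and z of reject_center in the frame of bin_in below 0.04 m and contact force between the fingers and reject below 0.1 N and linear speed of reject below 0.03 m/s and distance of each of good_a_center, good_b_center from where it was at the start of the episode below 0.01 m and value of joint bolt below 7.3 rad and velocity of joint bolt between -0.1 and 0.1 rad/s and contact force between the fingers and sleeve above 1 N); the arm keeps its last pose, push and grip.
It fails at once if a sound buckle is moved more than 15 mm (distance of any of good_a_center, good_b_center from where it was at the start of the episode above 0.015 m).
It fails at once if the thread cone or the screwdriver is moved more than 30 mm (distance of any of cone_mid, driver_grip from where it was at the start of the episode above 0.03 m).
It also fails if it takes over 67 s, if anything falls off the work surface, if the arm or the gripper's body presses on something with over 40 N, if the wrist force passes 120 N, or if a joint passes its speed limit or range.

## Robot

A 6-joint arm with a two-finger parallel gripper is mounted at the origin on the work surface. World frame = base frame: x ahead of the robot, y to its left, z up, the work surface at z = 0. Lengths are in m, angles in rad, forces in N, time in s.
With the tool pointing down it reaches from about 0.3 to 0.875 m from the base axis. Payload 4.2 kg.
Tool frame: the origin (TCP) lies between the finger pads; the fingertips stand env.tcp_to_tips ahead of it and the grasp point (between the pads) lies 3 mm ahead of it (env.tcp_to_tips is the distance from the TCP to the fingertips, in m); z points along the fingers, y is the direction in which the jaws open and shut (so a half turn about z gives the same grasp; the last joint's range is limited). The gripper opens to 85 mm and grips with 20 to 120 N. Pads are 22 mm wide; open, the fingers measure 114 mm over their backs; the gripper's body (76 mm by 85 mm) begins 54 mm behind the grasp point. The pads swing forward as they close: fully open they stand 13 mm farther back than shut.
Start: joints at [-1.299, 0.32, 1.565, -0, 1.257, -0.02], TCP at [0.165, -0.551, 0.253] pointing down, gripper open.
Joint ranges: [-3.11, 3.11], [-0.84, 2.01], [0.21, 2.61], [-1.34, 4.49], [0.05, 2.63], [-2.56, 2.56]. Speed limits (rad/s): [2.57, 2.57, 3.14, 3.14, 3.14, 3.14].

## Interface

Orientations are given as a unit quaternion [x, y, z, w].
In Python, from station import env, imaging gives the robot as it stands.
- The arm moves only by the tool carry_out, never from a script. Its arguments are lists of equal length, an entry for each row: "translation": the shift along the tool's x, y, z in mm, a list of three; "twist": the turn, a rotation vector about the tool's x, y, z in rad, a list of three. In form: {"translation": [[dx, dy, dz], ...], "twist": [[ax, ay, az], ...]}. A call has 1 to 5 rows; each row shifts and turns the commanded pose from where the row before left it, along the tool's axes as they then stand; what a row does not reach is not made up. A row lasts 1/10 s, in which the tool goes at most 50 mm and 8.59 degrees, less where a joint would pass 70% of its speed; a pose out of reach is approached as far as the arm can. A call is refused whole if a number of a shift passes 50 or a number of a turn 0.15, either way. A call with a gripper value outside its range is refused whole. "gripper" is the opening, from 0 (shut) to 1 (fully open), set as the call begins (left out, the last holds). The fingers move at their own pace and stop on an object; "squeeze" is the grip in N (left out, the last holds). Time passes only in rows, so rows that do not move let the fingers close. It gives the time, the measured TCP pose, the force and the opening at its end, in the units of the state.
- env.read_state(): the state, without advancing time (a new reading comes with each control period).
- imaging.grab_frame(name): name is "scene" or "top" or "wrist"; returns the picture (480x640x3 uint8, red, green, blue); there is no depth.
- imaging.get_calibration(name): a dict with "intrinsics" (3x3 intrinsics, pixels), "R" (3x3) and "t" (3): a world point X has camera coordinates R X + t; the wrist camera has in their place "mount" (4x4, takes a point from camera to tool coordinates, whose origin is the TCP and whose axes are the flange's). Camera axes: x right, y down, z forward; pixel columns grow to the right and rows downward; lengths in m; the calibration is good to about 2 mm. A picture is of the moment at which its call begins: read the wrist's pose just before it. get_calibration takes no time and is no camera call.
- env.finish_job(): hands the job in, once; it reports no verdict.
The state is a dict: "time": time; "joints": joint angles; "joint_velocities": joint speeds; "effort": joint torques, N m; "eef_pos": TCP position; "tcp_rot": TCP orientation; "contact_force": force on the tool from outside, world axes, zero at the start; "wrist_torque": the same for the moment, N m; "gripper_width": opening from 0.0 (shut) to 1.0 (fully open).
Only numpy, scipy, OpenCV 4.12 (cv2) and the standard library are available. Lean on these libraries where they do the work, as an engineer would, in place of code of your own. Each camera call takes 0.05 s, during which the arm holds its last target.

## Working session

There is one attempt and no reset: what is moved stays moved. The work goes in short steps, Python scripts to look and compute and a tool call to move; the robot and the scene stay as the last step left them, time stands still between calls to the robot, and variables do not carry over. Pictures are saved under pics/ and viewed, and the job is handed in when it is done.

Besides the shell and the picture viewer there is one more tool, called as name(argument=value, ...) on one line, values as JSON. carry_out: Moves the arm, as the interface text tells. Its arguments: {"type":"object","properties":{"translation":{"type":"array","items":{"type":"array","items":{"type":"number"}}},"twist":{"type":"array","items":{"type":"array","items":{"type":"number"}}},"gripper":{"type":"number"},"squeeze":{"type":"number"}},"required":["translation","twist"]}

```bash
ls; mkdir -p pics
python3 - <<'E'
from station import env, imaging
import cv2
s=env.read_state(); print(s, env.tcp_to_tips)
for n in ("scene","top","wrist"):
    im=imaging.grab_frame(n); cv2.imwrite(f"pics/{n}0.png",im[:,:,::-1])
    c=imaging.get_calibration(n); print(n,c)
E
```

```text
pics
{'time': 0.0, 'joints': array([-1.29903025e+00,  3.20272331e-01,  1.56569613e+00, -2.58036945e-05,
        1.25742280e+00, -1.99969631e-02]), 'joint_velocities': array([-1.99326055e-03,  5.88645797e-04,  1.74506153e-03,  6.60809198e-04,
        4.58301467e-05,  1.09228939e-04]), 'effort': array([-7.08565549e-04, -4.15528643e+01, -2.34159619e+01,  3.81716393e-05,
        8.23759648e-03,  2.18574036e-05]), 'eef_pos': array([ 0.16526666, -0.55026136,  0.25248684]), 'tcp_rot': array([ 9.89377168e-01,  1.45368531e-01, -1.25082525e-04, -8.90646979e-04]), 'contact_force': array([-0.14066796, -0.14820589, -0.46516298]), 'wrist_torque': array([-0.01329016,  0.01954227, -0.00591013]), 'gripper_width': 0.9974652792634069} 0.022
scene {'intrinsics': array([[459.2512688 ,   0.        , 317.20134083],
       [  0.        , 459.2512688 , 240.4326188 ],
       [  0.        ,   0.        ,   1.        ]]), 'R': array([[ 0.37383435,  0.9274942 , -0.00154356],
       [ 0.5883658 , -0.23843164, -0.77264225],
       [-0.71698924,  0.28793203, -0.6348398 ]]), 't': array([-0.15302472, -0.21092532,  1.
[... 252 characters left out ...]
      [-9.91663155e-01, -1.75784831e-02, -1.27652589e-01],
       [ 1.27639719e-01,  1.85672040e-03, -9.91818862e-01]]), 't': array([-0.02296517,  0.4945888 ,  1.43247142])}
wrist {'intrinsics': array([[387.13982923,   0.        , 318.10588999],
       [  0.        , 387.13982923, 238.44484392],
       [  0.        ,   0.        ,   1.        ]]), 'mount': array([[ 3.34287910e-04, -9.54132631e-01, -2.99384051e-01,
         7.52921938e-02],
       [ 9.99999726e-01,  1.21176209e-04,  7.30398438e-04,
        -8.44673681e-06],
       [-6.60618759e-04, -2.99384214e-01,  9.54132410e-01,
        -1.20440244e-01],
       [ 0.00000000e+00,  0.00000000e+00,  0.00000000e+00,
         1.00000000e+00]])}
```

View pics/scene0.png

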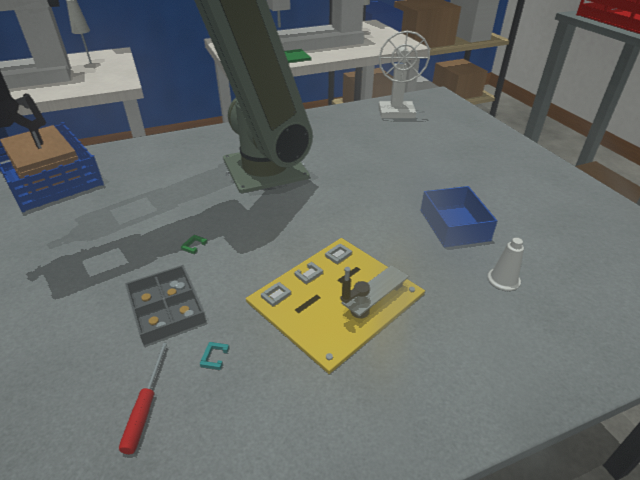

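View pics/top0.png

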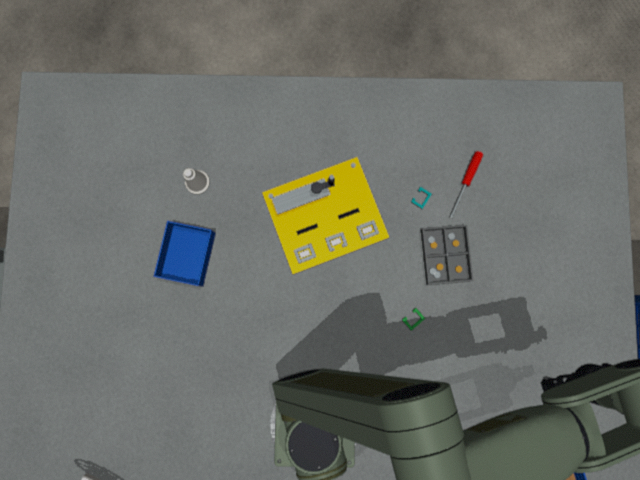

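View pics/wrist0.png

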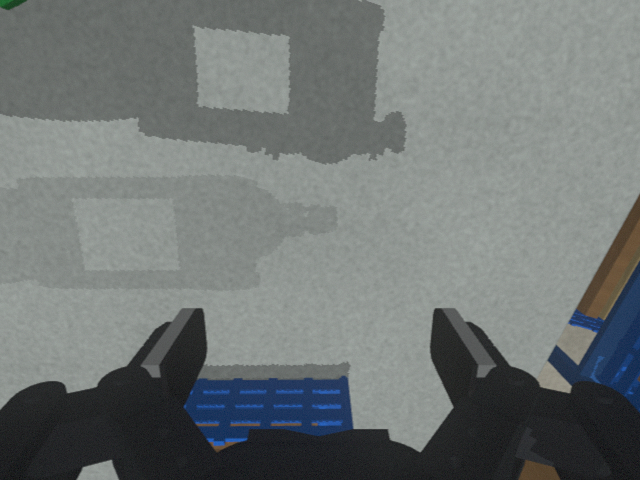

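Scene view: the pallet carries buckles at about (276,293), (308,271) and (338,253). A green C lies at (194,243) and a turquoise C at (214,355). The blue bin is at (458,215), and the crank is at (350,290). I'll enlarge both views to confirm which buckle is broken.

Run:
```python
import cv2,numpy as np
a=cv2.imread('pics/scene0.png')[225:385,235:435]; b=cv2.imread('pics/top0.png')[150:280,255:395]
cv2.imwrite('pics/cropS.png',cv2.resize(a,None,fx=4,fy=3.75*4/3.75,interpolation=cv2.INTER_CUBIC)[:600])
cv2.imwrite('pics/cropT.png',cv2.resize(b,None,fx=4.5,fy=4.5,interpolation=cv2.INTER_CUBIC))
```

```text
(no output)
```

View pics/cropS.png

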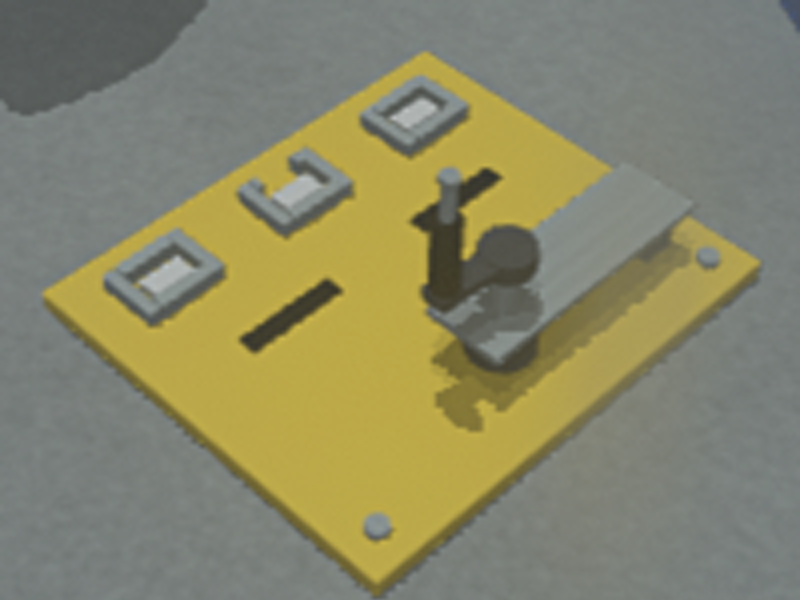

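View pics/cropT.png

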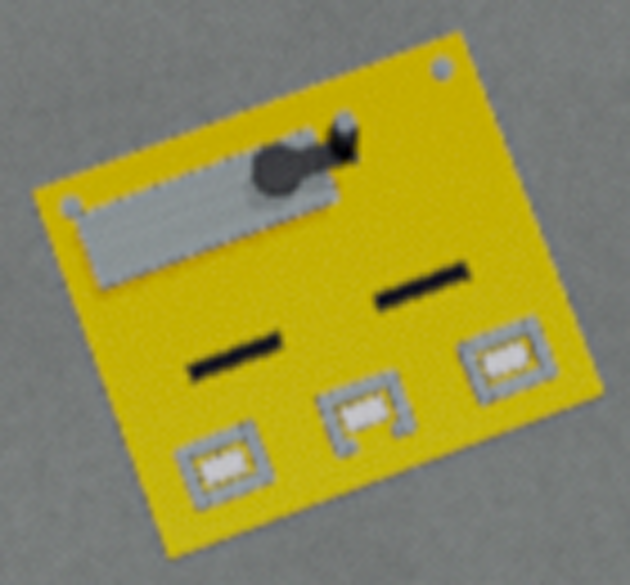

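The broken buckle is the middle one, at scene (308,271) and top (336,242). It is steel grey, it sits around a pad, and its gap faces the pallet's -x edge. The green and turquoise Cs are off the pallet and the outer two frames are complete. Next I'll triangulate.

```bash
cat > h.py <<'E'
import numpy as np, cv2
from scipy.spatial.transform import Rotation as Ro
from station import env, imaging
def P(n):
    c=imaging.get_calibration(n); return c["intrinsics"]@np.c_[c["R"],c["t"]]
def Pw(s):
    c=imaging.get_calibration("wrist"); T=np.eye(4); T[:3,:3]=Ro.from_quat(s["tcp_rot"]).as_matrix(); T[:3,3]=s["eef_pos"]
    return c["intrinsics"]@np.linalg.inv(T@c["mount"])[:3]
def tri(Ps,uv):
    A=[]
    for p,(u,v) in zip(Ps,uv): A+= [u*p[2]-p[0], v*p[2]-p[1]]
    A=np.array(A); A=A/np.linalg.norm(A[:,:3],axis=1)[:,None]
    return np.linalg.lstsq(A[:,:3],-A[:,3],rcond=None)[0]
def proj(p,X):
    q=p@np.r_[X,1]; return q[:2]/q[2]
def atz(p,uv,z):
    u,v=uv; A=np.array([u*p[2]-p[0],v*p[2]-p[1]]); return np.r_[np.linalg.solve(A[:,:2],-A[:,3]-A[:,2]*z),z]
E
python3 - <<'E'
from h import *
pt,ps=P("top"),P("scene"); np.set_printoptions(precision=4,suppress=True)
T=lambda x,y:(255+(x-1.75)/4.5,150+(y-1.75)/4.5); S=lambda x,y:(235+(x-1.5)/4,225+(y-1.5)/4)
pts={'c+-':((462,30),(378,575)),'c--':((605,393),(45,296)),'c-+':((170,557),(425,52)),'c++':((33,190),(760,265)),
'pinTip':((344,116),(449,173)),'hub':((277,168),(509,246)),'rej':((364,410),(294,190)),'padL':((222,467),(415,112)),'padR':((505,360),(165,272))}
X={}
for k,(a,b) in pts.items():
    X[k]=tri([pt,ps],[T(*a),S(*b)]); print(k,X[k],proj(pt,X[k])-T(*a))
c=np.array([X[k] for k in('c+-','c--','c-+','c++')]); print(c.mean(0))
f=c[:,:2]; M=f.mean(0)
loc=np.array([[.12,-.14],[-.12,-.14],[-.12,.14],[.12,.14]])
d=f-M; yaw=np.arctan2((loc[:,0]*d[:,1]-loc[:,1]*d[:,0]).sum(),(loc*d).sum()); print('yaw',yaw,np.degrees(yaw))
R=np.array([[np.cos(yaw),-np.sin(yaw)],[np.sin(yaw),np.cos(yaw)]]); print('res',d-loc@R.T)
for n,l in dict(rej=[-.08,0],bolt=[.065,0],gL=[-.08,.09],gR=[-.08,-.09]).items(): print(n,M+R@l)
for k in('pinTip','hub','rej','padL','padR'): print(k,R.T@(X[k][:2]-M))
# bin rim corners top view
for a in [(170,221),(215,229),(204,286),(155,276)]: print('bin',atz(pt,a,.06))
E
python3 - <<'E'
import cv2
a=cv2.imread('pics/top0.png')[150:300,140:290];cv2.imwrite('pics/binT.png',cv2.resize(a,None,fx=4,fy=4,interpolation=cv2.INTER_CUBIC))
a=cv2.imread('pics/scene0.png')[170:300,400:540];cv2.imwrite('pics/binS.png',cv2.resize(a,None,fx=4,fy=4,interpolation=cv2.INTER_CUBIC))
E
```

```text
c+- [ 0.714  -0.102   0.0173] [-0.4125 -0.1688]
c-- [ 0.4938 -0.1905  0.0097] [-0.3977 -0.1013]
c-+ [0.3905 0.067  0.0122] [-0.0737 -0.0322]
c++ [0.6114 0.1558 0.0106] [-0.1056 -0.0631]
pinTip [ 0.6261 -0.0315  0.1527] [0.2791 0.1253]
hub [0.6124 0.0072 0.0811] [-0.1968 -0.0938]
rej [ 0.4792 -0.0478  0.0199] [0.3349 0.1236]
padL [0.444  0.0369 0.0186] [0.0072 0.0031]
padR [ 0.5109 -0.1306  0.0203] [0.0222 0.0068]
[ 0.5524 -0.0174  0.0125]
yaw 0.3809039443102614 21.824188408864128
res [[-0.0019  0.0008]
 [ 0.0007  0.0015]
 [ 0.0016 -0.0009]
 [-0.0004 -0.0014]]
rej [ 0.4782 -0.0472]
bolt [0.6128 0.0068]
gL [0.4447 0.0364]
gR [ 0.5116 -0.1307]
pinTip [ 0.0632 -0.0404]
hub [0.0648 0.0006]
rej [-0.0793 -0.001 ]
padL [-0.0804  0.0907]
padR [-0.0806 -0.0897]
bin [0.5191 0.3878 0.06  ]
bin [0.5    0.2692 0.06  ]
bin [0.3513 0.2912 0.06  ]
bin [0.3748 0.4189 0.06  ]
```

View pics/binT.png

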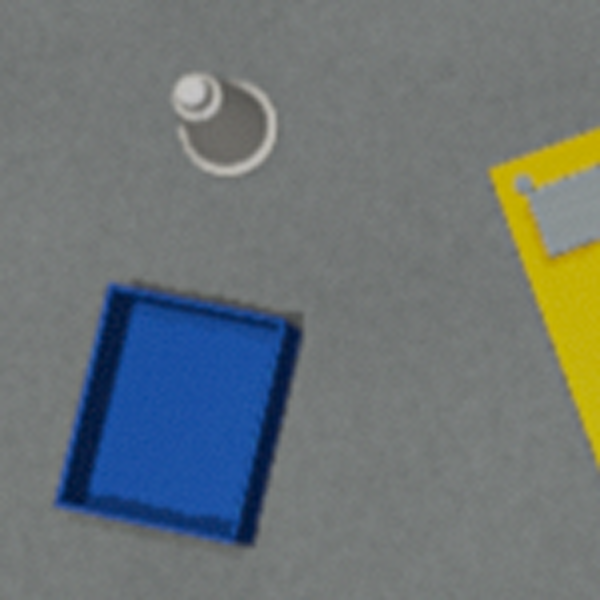

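View pics/binS.png

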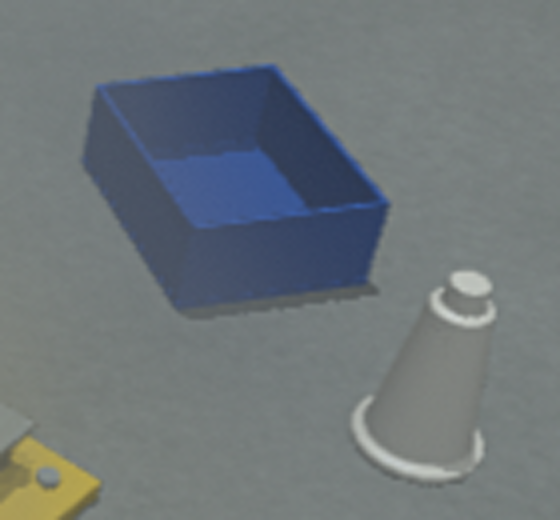

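Run:
```python
from h import *
pt,ps=P("top"),P("scene"); np.set_printoptions(precision=4,suppress=True)
T=lambda x,y:(140+(x-1.5)/4,150+(y-1.5)/4); S=lambda x,y:(400+(x-1.5)/4,170+(y-1.5)/4)
L=[]
for a,b in [((110,285),(387,205)),((285,320),(195,225)),((237,540),(97,88)),((57,505),(275,67))]:
    x=tri([pt,ps],[T(*a),S(*b)]); L.append(x); print(x,proj(pt,x)-T(*a))
L=np.array(L);print(L.mean(0), [np.linalg.norm(L[i]-L[i-1]) for i in range(4)])
d=L[0]-L[3]; print('bin yaw',np.degrees(np.arctan2(d[1],d[0])))
s=env.read_state(); R=Ro.from_quat(s["tcp_rot"]).as_matrix(); print(R)
d=np.array([.42,-.047,.25])-s['eef_pos']; print('tool delta mm',1e3*R.T@d)
```

```text
[0.5196 0.3959 0.0582] [-0.0136 -0.0098]
[0.4982 0.2798 0.0621] [-0.1468 -0.0939]
[0.3552 0.3056 0.0595] [-0.3825 -0.227 ]
[0.3757 0.4232 0.0587] [-0.364  -0.2416]
[0.4372 0.3511 0.0596] [np.float64(0.14643548164342723), np.float64(0.1181235118990423), np.float64(0.14534776028561894), np.float64(0.11934553573662056)]
bin yaw -10.740079006735739
[[ 0.9577  0.2877 -0.0004]
 [ 0.2877 -0.9577  0.0013]
 [ 0.     -0.0014 -1.    ]]
tool delta mm [ 388.7251 -408.825     3.2315]
```

carry_out(translation=[[0,0,0],[40,-29,0],[40,-29,0],[40,-29,0],[40,-29,0]], twist=[[0,0,-0.089],[0,0,0],[0,0,0],[0,0,0],[0,0,0]], gripper=0.8)

```text
time: 0.65
eef_pos: [0.2713, -0.3818, 0.2531]
tcp_rot: [0.982, 0.189, 0.0, -0.0]
contact_force: [1.0, -0.4, -0.1]
gripper_width: 0.8
```

carry_out(translation=[[40,-29,0],[40,-29,0],[40,-29,0],[40,-29,0],[40,-29,0]], twist=[[0,0,0],[0,0,0],[0,0,0],[0,0,0],[0,0,0]])

```text
time: 1.15
eef_pos: [0.4032, -0.1727, 0.2533]
tcp_rot: [0.982, 0.189, 0.0, 0.0]
contact_force: [-0.1, -0.6, 0.3]
gripper_width: 0.797
```

carry_out(translation=[[40,-29,0],[40,-29,0],[38,-30,20],[0,0,30],[0,0,0]], twist=[[0,0,0],[0,0,0],[0,0,0],[0,0,0],[0,0,0]])

```text
time: 1.65
eef_pos: [0.4761, -0.0494, 0.2008]
tcp_rot: [0.982, 0.191, -0.004, -0.001]
contact_force: [0.6, -0.2, -0.1]
gripper_width: 0.799
```

Run:
```python
from h import *
s=env.read_state(); im=imaging.grab_frame("wrist"); cv2.imwrite("pics/w1.png",im[:,:,::-1]); np.save('w1.npy',Pw(s)); print(s['eef_pos'],s['tcp_rot'],s['joints'],s['time'])
p=Pw(s)
for n,l in dict(rej=[.4782,-.0472,.022],gL=[.4447,.0364,.022],gR=[.5116,-.1307,.022],bolt=[.6128,.0068,.1]).items(): print(n,proj(p,np.array(l)))
```

```text
[ 0.47611763 -0.0493778   0.20075185] [ 0.98163776  0.1907033  -0.00423913 -0.00126381] [-1.27206223e-01  2.15987921e-01  1.85275764e+00 -2.94067486e-04
  1.08169034e+00  1.05996852e+00] 1.65
rej [317.33772273 211.0628264 ]
gL [203.74968657 210.64261525]
gR [430.9121977  211.55137537]
bolt [317.06349827 -41.17933824]
```

View pics/w1.png

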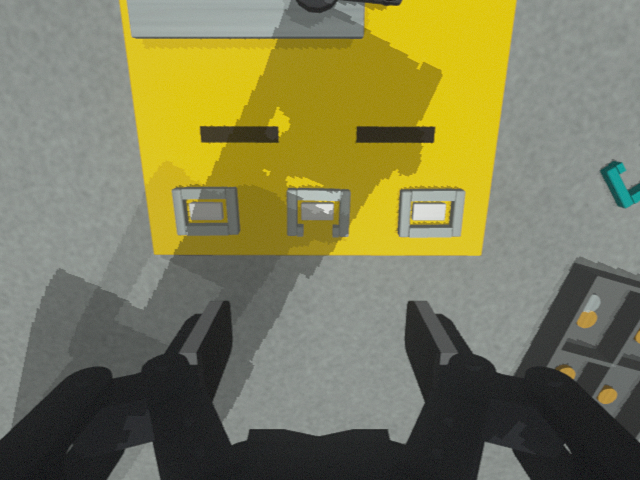

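Run:
```python
from h import *
np.set_printoptions(precision=4,suppress=True)
s=env.read_state(); p=np.load('w1.npy'); pt,ps=P("top"),P("scene")
T=lambda x,y:(255+(x-1.75)/4.5,150+(y-1.75)/4.5); S=lambda x,y:(235+(x-1.5)/4,225+(y-1.5)/4)
print(s['eef_pos'],s['tcp_rot'])
print(tri([p,ps],[(319,212),S(294,190)]),tri([p,pt,ps],[(319,212),T(364,410),S(294,190)]), atz(p,(319,212),.022))
d=[.478,-.0472,.034]-s['eef_pos']; print(1e3*Ro.from_quat(s['tcp_rot']).as_matrix().T@d, Ro.from_quat(s['tcp_rot']).as_euler('ZYX',degrees=True))
Rt=Ro.from_euler('z',21.82,degrees=True)*Ro.from_euler('x',180,degrees=True)
print('twist',(Ro.from_quat(s['tcp_rot']).inv()*Rt).as_rotvec())
```

```text
[ 0.4771 -0.0504  0.2028] [ 0.9818  0.1899 -0.0025 -0.0006]
[ 0.4775 -0.0486  0.0188] [ 0.4786 -0.0481  0.0202] [ 0.478  -0.0487  0.022 ]
[  2.8366  -2.2807 168.7486] [  21.8889    0.2624 -179.8778]
twist [-0.0021  0.0046  0.0012]
```

carry_out(translation=[[2,-2,45],[0,0,45],[0,0,35],[0,0,10],[0,0,0]], twist=[[0,0,0],[0,0,0],[0,0,0],[0,0,0],[0,0,0]], gripper=0.72)

```text
time: 2.2
eef_pos: [0.4795, -0.0492, 0.0693]
tcp_rot: [0.982, 0.189, -0.0, -0.0]
contact_force: [-0.5, 0.5, -0.4]
gripper_width: 0.718
```

Run:
```python
from h import *
s=env.read_state(); im=imaging.grab_frame("wrist"); cv2.imwrite("pics/w2.png",im[:,:,::-1]); np.save('w2.npy',Pw(s)); print(s['eef_pos'],s['tcp_rot'],s['time'])
```

```text
[ 0.47948687 -0.04919722  0.06934915] [ 9.82069660e-01  1.88517753e-01 -4.81705928e-04 -8.58476444e-05] 2.2
```

View pics/w2.png

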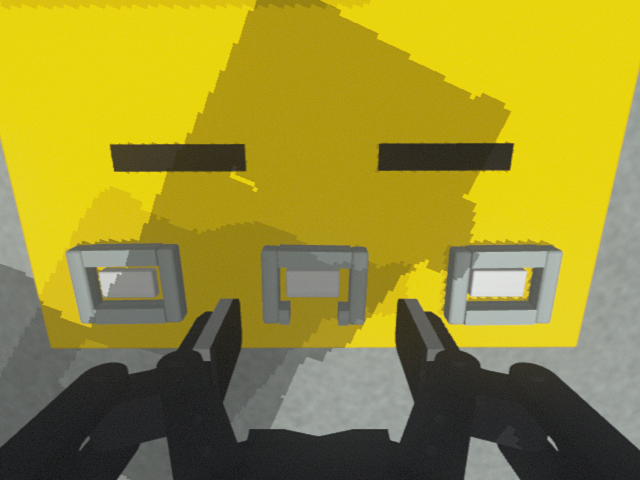

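Run:
```python
from h import *
np.set_printoptions(precision=4,suppress=True)
p=np.load('w2.npy'); im=cv2.imread('pics/w2.png')
c,sn=np.cos(.3809),np.sin(.3809)
def box(C,col):
    for z in (.012,.022):
        q=[proj(p,np.r_[C[0]+c*x-sn*y,C[1]+sn*x+c*y,z]) for x,y in((.019,.025),(.019,-.025),(-.019,-.025),(-.019,.025))]
        cv2.polylines(im,[np.int32(np.round(q))],True,col,1)
box((.478,-.048),(0,0,255))
cv2.imwrite('pics/w2o.png',cv2.resize(im[200:360,200:440],None,fx=3,fy=3))
```

```text
(no output)
```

View pics/w2o.png

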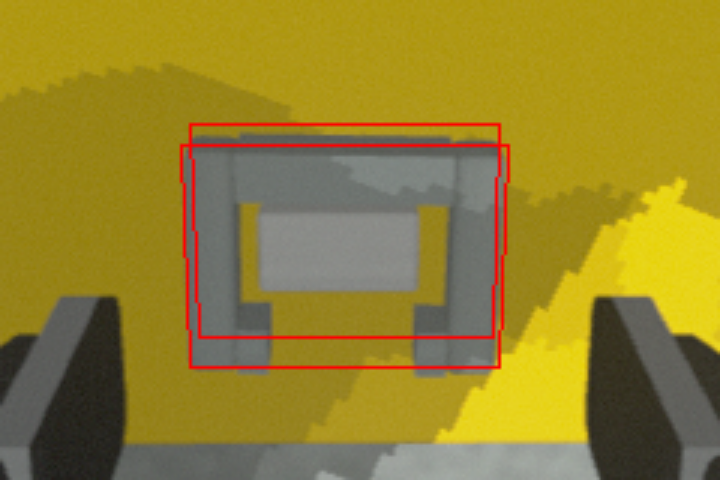

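carry_out(translation=[[-2,-2,20],[0,0,10],[0,0,5],[0,0,0]], twist=[[0,0,0],[0,0,0],[0,0,0],[0,0,0]])

```text
time: 2.65
eef_pos: [0.4773, -0.0474, 0.0347]
tcp_rot: [0.982, 0.189, 0.0, 0.0]
contact_force: [1.1, 0.5, -0.6]
gripper_width: 0.716
```

Run:
```python
from h import *
s=env.read_state(); im=imaging.grab_frame("wrist"); cv2.imwrite("pics/w3.png",im[:,:,::-1]); print(s['eef_pos'],s['time'])
```

```text
[ 0.47733573 -0.04742979  0.0346556 ] 2.65
```

View pics/w3.png

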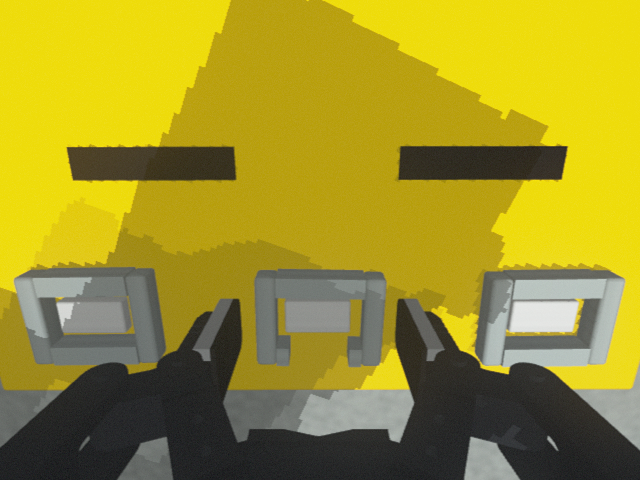

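Wrist view: the broken buckle spans columns 256-384 at rows 270-365. It is centred between the fingertips (240 and 397), and both neighbours are clear. Closing now.

carry_out(translation=[[0,0,0],[0,0,0],[0,0,0],[0,0,0],[0,0,0]], twist=[[0,0,0],[0,0,0],[0,0,0],[0,0,0],[0,0,0]], gripper=0.4, squeeze=40)

```text
time: 3.2
eef_pos: [0.4776, -0.0474, 0.0353]
tcp_rot: [0.982, 0.189, 0.001, 0.0]
contact_force: [-0.7, -0.9, 5.5]
gripper_width: 0.568
```

carry_out(translation=[[0,0,-10],[0,0,-20],[0,0,-35],[0,0,-40],[0,0,0]], twist=[[0,0,0],[0,0,0],[0,0,0],[0,0,0],[0,0,0]])

```text
time: 3.7
eef_pos: [0.4803, -0.0477, 0.1446]
tcp_rot: [0.982, 0.189, 0.006, 0.002]
contact_force: [1.0, -1.0, -0.6]
gripper_width: 0.571
```

Run:
```python
from h import *
s=env.read_state(); im=imaging.grab_frame("wrist"); cv2.imwrite("pics/w4.png",im[:,:,::-1]); print(s['eef_pos'],s['time'],s['gripper_width'])
d=np.array([.437,.351,.16])-s['eef_pos']; print(1e3*Ro.from_quat(s['tcp_rot']).as_matrix().T@d)
```

```text
[ 0.48027484 -0.04765987  0.14463568] 3.7 0.5707767435477848
[ 108.18291774 -386.08731571  -16.47755131]
```

View pics/w4.png

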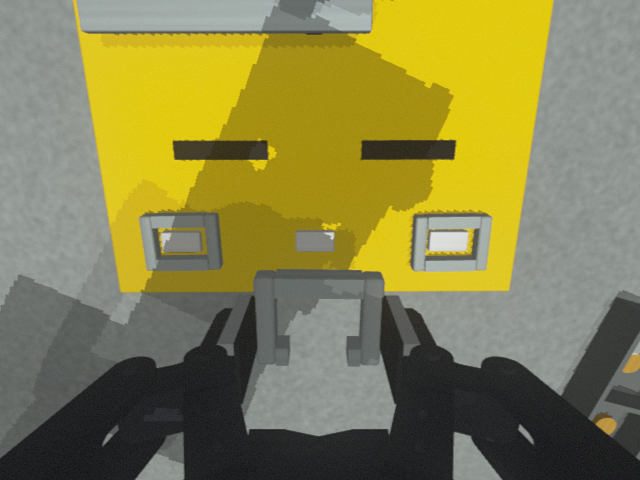

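The buckle is held and its pad at (315,240) is empty. Both neighbours are still on their pads. Going to the bin.

carry_out(translation=[[0,0,-5],[0,0,-5],[0,-30,0],[-2,-45,0],[-2,-45,0]], twist=[[0,0,0.15],[0,0,0.15],[0,0,0],[0,0,0],[0,0,0]])

```text
time: 4.25
eef_pos: [0.4622, 0.0728, 0.1483]
tcp_rot: [0.999, 0.039, -0.001, 0.0]
contact_force: [1.1, 0.9, -0.1]
gripper_width: 0.573
```

carry_out(translation=[[-2,-45,0],[-2,-45,0],[-2,-45,0],[-1,-45,0],[0,-45,0]], twist=[[0,0,0],[0,0,0],[0,0,0],[0,0,0],[0,0,0]])

```text
time: 4.75
eef_pos: [0.4367, 0.2971, 0.1481]
tcp_rot: [0.999, 0.041, -0.001, 0.001]
contact_force: [1.1, -0.4, 0.3]
gripper_width: 0.57
```

carry_out(translation=[[0,-35,0],[0,-22,0],[0,0,0],[0,0,0]], twist=[[0,0,0],[0,0,0],[0,0,0],[0,0,0]])

```text
time: 5.15
eef_pos: [0.4326, 0.352, 0.148]
tcp_rot: [0.999, 0.041, -0.001, 0.001]
contact_force: [-0.1, -0.2, -0.2]
gripper_width: 0.571
```

Run:
```python
from h import *
s=env.read_state(); im=imaging.grab_frame("wrist"); cv2.imwrite("pics/w5.png",im[:,:,::-1]); print(s['eef_pos'],s['time'],s['gripper_width'],s['joints'])
d=np.array([.437,.351,.055])-s['eef_pos']; print(1e3*Ro.from_quat(s['tcp_rot']).as_matrix().T@d)
```

```text
[0.43264218 0.35198752 0.14801332] 5.15 0.5712114004403238 [ 6.62625209e-01  3.81494057e-01  1.75634462e+00 -6.25564517e-04
  1.00681603e+00  2.15184476e+00]
[ 4.47353823  1.14340957 93.00604471]
```

View pics/w5.png

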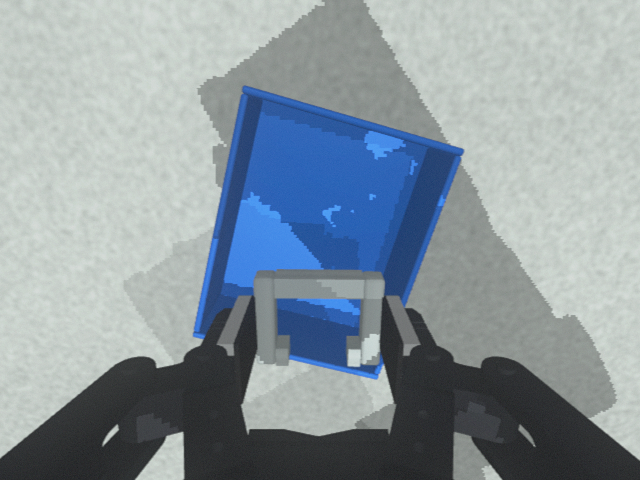

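Run:
```python
from h import *
s=env.read_state();p=Pw(s)
L=np.array([atz(p,a,.06) for a in((245,88),(463,152),(378,377),(197,335))]);print(L,L.mean(0))
```

```text
[[0.51872068 0.39474324 0.06      ]
 [0.49645664 0.27925066 0.06      ]
 [0.35336575 0.30610381 0.06      ]
 [0.37479116 0.42058464 0.06      ]] [0.43583356 0.35017059 0.06      ]
```

Third view agrees: bin centre is (0.436, 0.350). Lowering and releasing.

carry_out(translation=[[4,1,40],[0,0,35],[0,0,15],[0,0,0]], twist=[[0,0,0],[0,0,0],[0,0,0],[0,0,0]])

```text
time: 5.6
eef_pos: [0.4362, 0.3492, 0.0567]
tcp_rot: [0.999, 0.04, -0.003, 0.002]
contact_force: [-0.5, 0.2, -1.5]
gripper_width: 0.571
```

carry_out(translation=[[0,0,0],[0,0,0],[0,0,0]], twist=[[0,0,0],[0,0,0],[0,0,0]], gripper=0.72)

```text
time: 5.9
eef_pos: [0.4383, 0.3521, 0.0606]
tcp_rot: [0.999, 0.04, 0.001, -0.001]
contact_force: [-0.1, -0.4, 0.0]
gripper_width: 0.72
```

carry_out(translation=[[0,0,-20],[0,0,-40],[0,0,-45],[0,0,-45],[0,0,0]], twist=[[0,0,0],[0,0,0],[0,0,0],[0,0,0],[0,0,0]])

```text
time: 6.4
eef_pos: [0.4405, 0.3542, 0.2171]
tcp_rot: [0.999, 0.04, 0.007, -0.005]
contact_force: [0.4, 0.8, 0.8]
gripper_width: 0.718
```

Run:
```python
from h import *
s=env.read_state(); im=imaging.grab_frame("wrist"); cv2.imwrite("pics/w6.png",im[:,:,::-1]); print(s['eef_pos'],s['time'],s['gripper_width'],s['joints'])
im=imaging.grab_frame("scene"); cv2.imwrite("pics/s6.png",im[:,:,::-1])
im=imaging.grab_frame("top"); cv2.imwrite("pics/t6.png",im[:,:,::-1])
```

```text
[0.4404756  0.35415192 0.21710835] 6.4 0.7178911173631991 [ 6.56906547e-01  3.22279594e-01  1.65564302e+00 -1.39364732e-04
  1.14781214e+00  2.14687757e+00]
```

View pics/w6.png

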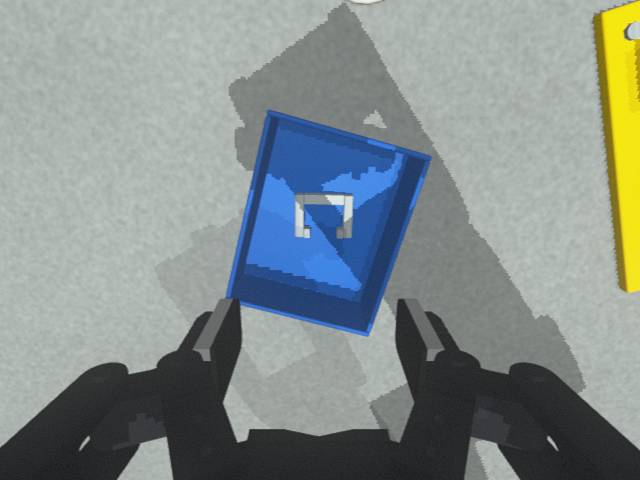

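View pics/t6.png

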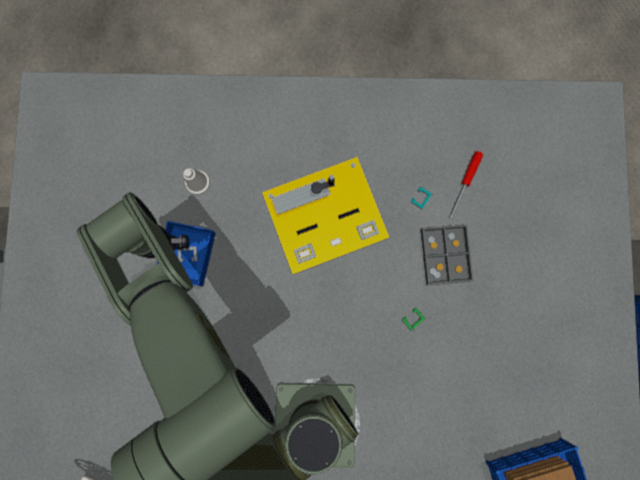

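Wrist view: the broken buckle lies on the bin floor at (323,215), released. In the top view the crank hasn't moved and the sound buckles are in place. Now heading to the crank.

carry_out(translation=[[6,30,0],[13,45,0],[13,45,0],[13,45,0],[13,45,0]], twist=[[0,0,0],[0,0,0],[0,0,0],[0,0,0],[0,0,0]], gripper=0.5)

```text
time: 7.05
eef_pos: [0.5116, 0.1453, 0.2074]
tcp_rot: [0.999, 0.041, -0.002, 0.0]
contact_force: [0.4, 0.6, 0.0]
gripper_width: 0.494
```

carry_out(translation=[[13,45,0],[13,45,0],[13,45,0],[10,30,0],[3,10,0]], twist=[[0,0,0],[0,0,0],[0,0,0],[0,0,0],[0,0,0]])

```text
time: 7.55
eef_pos: [0.5783, -0.0259, 0.2071]
tcp_rot: [0.999, 0.039, -0.002, 0.0]
contact_force: [-1.2, -0.0, -0.3]
gripper_width: 0.499
```

carry_out(translation=[[0,0,0],[0,0,0],[0,0,0]], twist=[[0,0,0],[0,0,0],[0,0,0]])

```text
time: 7.85
eef_pos: [0.5776, -0.0215, 0.2088]
tcp_rot: [0.999, 0.041, -0.001, -0.0]
contact_force: [-0.0, 0.1, 0.2]
gripper_width: 0.499
```

Run:
```python
from h import *
s=env.read_state(); im=imaging.grab_frame("wrist"); cv2.imwrite("pics/w7.png",im[:,:,::-1]); p=Pw(s);np.save('w7.npy',p); print(s['eef_pos'],s['tcp_rot'],s['time'],s['gripper_width'])
for X in ([.6261,-.0315,.15],[.6128,.0068,.08],[.6261,-.0315,.08]): print(proj(p,np.array(X)))
```

```text
[ 0.57756141 -0.0215295   0.20883527] [ 9.99149284e-01  4.12347786e-02 -5.86410477e-04 -2.40321417e-04] 7.85 0.4990557409200397
[347.45161401 179.71609937]
[278.18736491 178.44779305]
[339.479107   162.57291991]
```

View pics/w7.png

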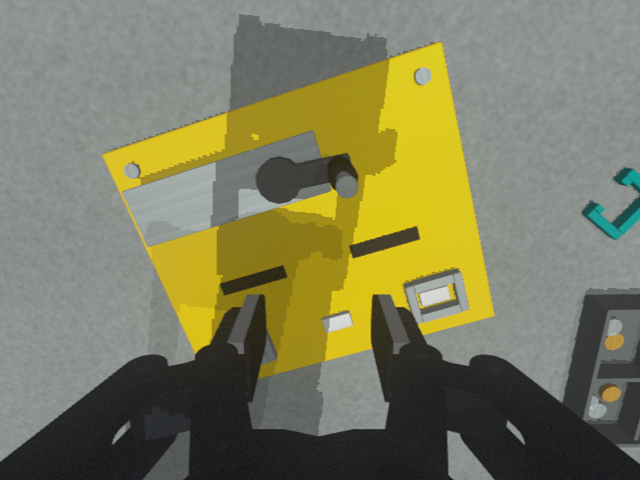

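Run:
```python
from h import *
np.set_printoptions(precision=4,suppress=True)
p=np.load('w7.npy');pt,ps=P("top"),P("scene")
T=lambda x,y:(255+(x-1.75)/4.5,150+(y-1.75)/4.5); S=lambda x,y:(235+(x-1.5)/4,225+(y-1.5)/4)
pin=atz(p,(346,187),.15);print(pin)
print(tri([p,ps],[(346,187),S(449,173)]),tri([p,pt,ps],[(346,187),T(344,116),S(449,173)]))
h=tri([p,ps],[(279,180),S(509,246)]);print(h,tri([p,pt,ps],[(279,180),T(277,168),S(509,246)]),atz(p,(279,180),.085))
for hh in (atz(p,(279,180),.085),):
  print(np.linalg.norm((pin-hh)[:2]))
```

```text
[ 0.6227 -0.0312  0.15  ]
[ 0.6228 -0.031   0.1497] [ 0.6249 -0.0312  0.1526]
[0.6125 0.0068 0.0816] [0.6123 0.0068 0.0812] [0.6127 0.0058 0.085 ]
0.03830079931231008
```

carry_out(translation=[[25,8,0],[20,6,0],[0,0,20],[0,0,10],[0,0,0]], twist=[[0,0,0],[0,0,0],[0,0,0],[0,0,0],[0,0,0]])

```text
time: 8.4
eef_pos: [0.6227, -0.0323, 0.1774]
tcp_rot: [0.999, 0.041, -0.002, -0.0]
contact_force: [0.9, -0.5, 0.3]
gripper_width: 0.498
```

Run:
```python
from h import *
s=env.read_state(); im=imaging.grab_frame("wrist"); cv2.imwrite("pics/w8.png",im[:,:,::-1]); p=Pw(s);np.save('w8.npy',p); print(s['eef_pos'],s['tcp_rot'],s['time'],s['gripper_width'])
for X in ([.6238,-.0318,.15],[.6126,.0066,.085]): print(proj(p,np.array(X)))
```

```text
[ 0.62265789 -0.03230013  0.17735578] [ 9.99156279e-01  4.10066779e-02 -2.26081858e-03 -2.65501658e-04] 8.4 0.4976088813011263
[316.30608281 301.07946416]
[250.1428312  262.76191429]
```

View pics/w8.png

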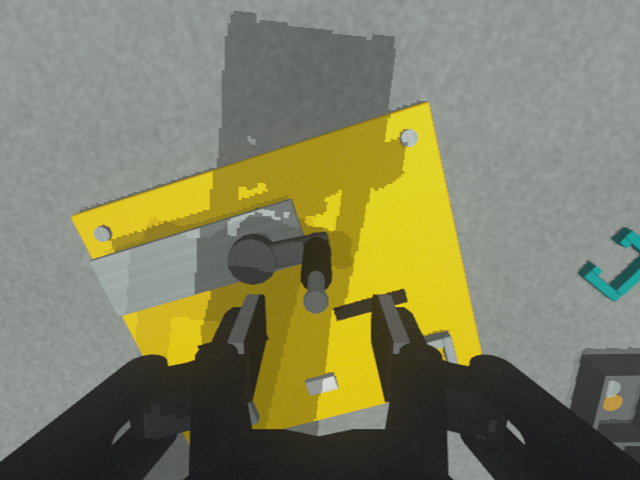

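Wrist view: the pin tip at (316,300) matches the predicted (316,301), and it lies between the fingers. Descending.

carry_out(translation=[[1,-1,30],[0,0,25],[0,0,12],[0,0,0]], twist=[[0,0,0],[0,0,0],[0,0,0],[0,0,0]])

```text
time: 8.85
eef_pos: [0.6242, -0.032, 0.1112]
tcp_rot: [0.999, 0.041, -0.001, -0.0]
contact_force: [0.2, 0.1, -0.4]
gripper_width: 0.497
```

Run:
```python
from h import *
s=env.read_state(); im=imaging.grab_frame("wrist"); cv2.imwrite("pics/w9.png",im[:,:,::-1]); print(s['eef_pos'],s['tcp_rot'],s['time'],s['contact_force'])
```

```text
[ 0.62422655 -0.03196928  0.1112401 ] [ 9.99177428e-01  4.05291393e-02 -1.35782963e-03 -1.14798709e-04] 8.85 [ 0.15906737  0.09572498 -0.35020358]
```

View pics/w9.png

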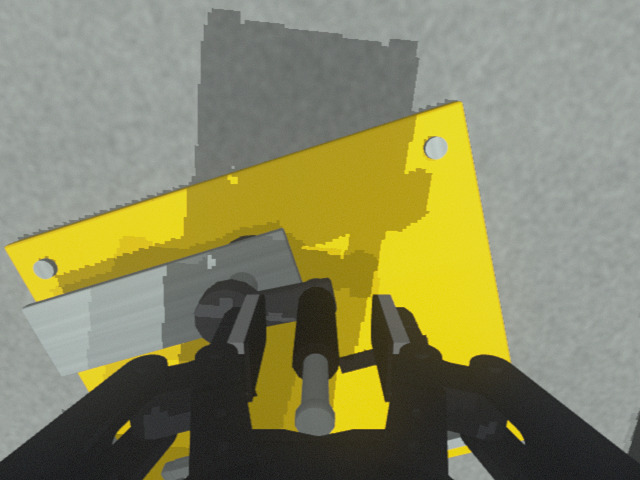

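The sleeve is centred between the fingers. Closing on it.

carry_out(translation=[[0,0,1],[0,0,0],[0,0,0],[0,0,0],[0,0,0]], twist=[[0,0,0],[0,0,0],[0,0,0],[0,0,0],[0,0,0]], gripper=0.0, squeeze=30)

```text
time: 9.4
eef_pos: [0.6256, -0.0313, 0.1124]
tcp_rot: [0.999, 0.04, 0.001, -0.001]
contact_force: [-0.3, 5.8, 4.7]
gripper_width: 0.165
```

```bash
cat > st.py <<'E'
from h import *
np.set_printoptions(precision=4,suppress=True)
s=env.read_state(); R=Ro.from_quat(s['tcp_rot']).as_matrix()
B=np.array([.6126,.0066]); v=s['eef_pos'][:2]-B
def bolt(v): return (0.3809-np.arctan2(v[1],v[0]))%(2*np.pi)
print(s['time'],s['eef_pos'],'r',np.linalg.norm(v),'bolt~',bolt(v),'F',s['contact_force'],'w',s['gripper_width'],'yaw',Ro.from_quat(s['tcp_rot']).as_euler('ZYX'))
E
python3 st.py
```

```text
9.4 [ 0.6256 -0.0313  0.1124] r 0.040017869620703556 bolt~ 1.6211741803816369 F [-0.338   5.7939  4.6695] w 0.16512133358635525 yaw [ 0.0806 -0.0018 -3.1403]
```

```bash
cat > plan.py <<'E'
import sys
exec(open('st.py').read())
# usage: plan.py th_end step z [th_start(ideal)]
th1,step,z=map(float,sys.argv[1:4]); th0=float(sys.argv[4]) if len(sys.argv)>4 else bolt(v)
if len(sys.argv)<=4 and th0>5.5 and th1<2: th0-=2*np.pi
yaw=np.arctan2(R[1,0],R[0,0]); X=np.array([np.cos(yaw),np.sin(yaw)]);Y=np.array([np.sin(yaw),-np.cos(yaw)])
n=max(1,int(np.ceil(abs(th1-th0)/step))); prev=s['eef_pos'][:2]
for i,t in enumerate(np.linspace(th0,th1,n+1)[1:]):
    q=B+.04*np.array([np.cos(.3809-t),np.sin(.3809-t)]); d=q-prev; prev=q
    print(i,'th %.2f'%t, 'dx %.1f dy %.1f'%(1e3*d@X,1e3*d@Y), 'dz0 %.1f'%(1e3*(s['eef_pos'][2]-z)))
E
python3 plan.py 0.9 0.15 .112
```

```text
9.4 [ 0.6256 -0.0313  0.1124] r 0.040017869620703556 bolt~ 1.6211741803816369 F [-0.338   5.7939  4.6695] w 0.16512133358635525 yaw [ 0.0806 -0.0018 -3.1403]
0 th 1.48 dx 5.5 dy -1.8 dz0 0.4
1 th 1.33 dx 5.1 dy -2.6 dz0 0.4
2 th 1.19 dx 4.7 dy -3.3 dz0 0.4
3 th 1.04 dx 4.2 dy -3.9 dz0 0.4
4 th 0.90 dx 3.6 dy -4.5 dz0 0.4
```

carry_out(translation=[[5.5,-1.8,0],[5.1,-2.6,0],[4.7,-3.3,0],[4.2,-3.9,0],[3.6,-4.5,0]], twist=[[0,0,0],[0,0,0],[0,0,0],[0,0,0],[0,0,0]])

```text
time: 9.9
eef_pos: [0.6478, -0.0154, 0.1114]
tcp_rot: [0.999, 0.041, 0.001, 0.001]
contact_force: [-0.1, -2.7, 3.4]
gripper_width: 0.166
```

```bash
python3 plan.py 0.3 0.13 .112
```

```text
9.9 [ 0.6478 -0.0154  0.1114] r 0.04153334776492073 bolt~ 0.9403890561139997 F [-0.0828 -2.6704  3.3904] w 0.1660961383291371 yaw [ 0.0811 -0.0012  3.139 ]
0 th 0.81 dx 1.6 dy -5.2 dz0 -0.6
1 th 0.68 dx 2.2 dy -4.6 dz0 -0.6
2 th 0.56 dx 1.6 dy -4.9 dz0 -0.6
3 th 0.43 dx 1.0 dy -5.0 dz0 -0.6
4 th 0.30 dx 0.3 dy -5.1 dz0 -0.6
```

Following the circle well with low forces.

carry_out(translation=[[1.8,-5.2,0],[2.2,-4.6,0],[1.6,-4.9,0],[1.0,-5.0,0],[0.3,-5.1,0]], twist=[[0,0,0],[0,0,0],[0,0,0],[0,0,0],[0,0,0]])

```text
time: 10.4
eef_pos: [0.6547, 0.0116, 0.1118]
tcp_rot: [0.999, 0.04, 0.003, -0.0]
contact_force: [5.9, 0.2, 0.0]
gripper_width: 0.166
```

```bash
python3 plan.py -0.02 0.1 .112
```

```text
10.4 [0.6547 0.0116 0.1118] r 0.04234224646390723 bolt~ 0.26349725559787207 F [5.8544 0.224  0.0209] w 0.16630262057080256 yaw [ 0.0806 -0.0068  3.1415]
0 th 0.17 dx -2.7 dy -3.7 dz0 -0.2
1 th 0.07 dx -0.7 dy -3.7 dz0 -0.2
2 th -0.02 dx -1.0 dy -3.6 dz0 -0.2
```

carry_out(translation=[[0,-3.7,0],[-0.5,-3.7,0],[-1.0,-3.6,0],[0,0,0],[0,0,0]], twist=[[0,0,0],[0,0,0],[0,0,0],[0,0,0],[0,0,0]])

```text
time: 10.9
eef_pos: [0.6515, 0.0234, 0.1113]
tcp_rot: [0.999, 0.04, 0.003, -0.001]
contact_force: [5.3, 2.3, -0.8]
gripper_width: 0.168
```

```bash
python3 st.py
python3 - <<'E'
from h import *
im=imaging.grab_frame("wrist"); cv2.imwrite("pics/w10.png",im[:,:,::-1])
im=imaging.grab_frame("scene"); cv2.imwrite("pics/s10.png",cv2.resize(im[200:380,230:450,::-1],None,fx=3,fy=3,interpolation=cv2.INTER_CUBIC))
E
```

```text
10.9 [0.6515 0.0234 0.1113] r 0.0424087662643043 bolt~ 6.255757829007336 F [ 5.3091  2.253  -0.7885] w 0.16814041547522657 yaw [ 0.0807 -0.0052 -3.14  ]
```

View pics/w10.png

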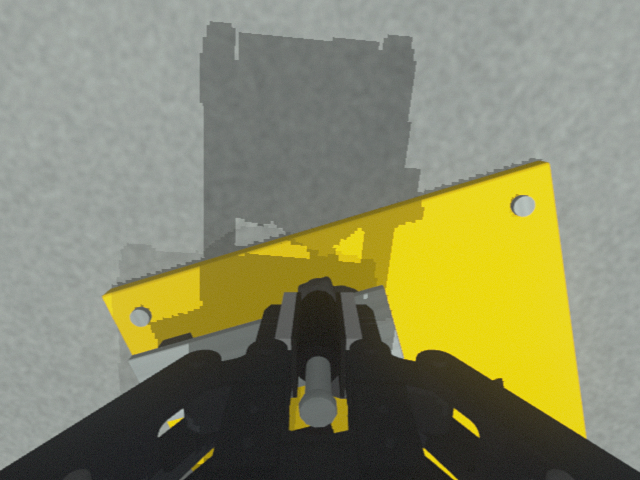

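View pics/s10.png

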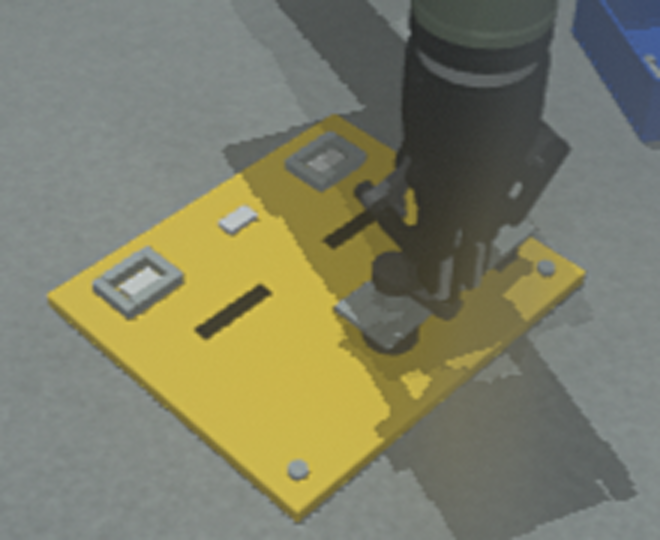

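Run:
```python
from h import *
a=cv2.imread('pics/scene0.png')[260:325,330:400]; b=cv2.resize(cv2.imread('pics/s10.png'),(220,180),interpolation=cv2.INTER_AREA)[60:125,100:170]
a,b=[cv2.resize(i,None,fx=5,fy=5,interpolation=cv2.INTER_CUBIC) for i in(a,b)]
cv2.imwrite('pics/cmp.png',np.hstack([a,b]))
p=P("scene")
for z in (.085,.079,.075): print(z,proj(p,np.array([.613,.0068,z])))
```

```text
0.085 [361.63800487 284.94243179]
0.079 [361.44489942 287.23557737]
0.075 [361.31711605 288.75301692]
```

View pics/cmp.png

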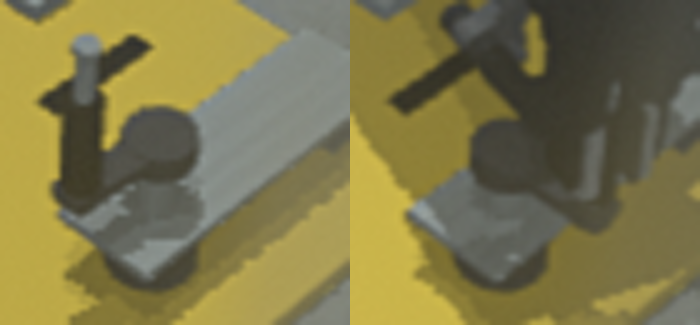

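The left/right comparison shows the hub sank about 13 px at 5x (2.6 px, roughly 7 mm) relative to the boss. The bolt has dropped into its thread, with the crank near 0. I'll refine the circle centre and turn forward.

```bash
sed -i 's/B=np.array(.*); v=/B=np.array([.6145,.007]); v=/' st.py; python3 plan.py 0.85 0.18 .1113
```

```text
11.0 [0.6516 0.0234 0.1114] r 0.04053356835244762 bolt~ 6.247410018591609 F [4.82   2.8439 0.0485] w 0.16250754865502945 yaw [ 0.0806 -0.0053 -3.1399]
0 th 0.14 dx 1.2 dy 7.0 dz0 0.1
1 th 0.32 dx 0.5 dy 7.1 dz0 0.1
2 th 0.50 dx -0.8 dy 7.0 dz0 0.1
3 th 0.67 dx -2.0 dy 6.8 dz0 0.1
4 th 0.85 dx -3.1 dy 6.3 dz0 0.1
```

carry_out(translation=[[1.6,6.5,0],[0.5,7.1,0],[-0.8,7.0,0],[-2.0,6.8,0],[-3.1,6.3,0]], twist=[[0,0,0],[0,0,0],[0,0,0],[0,0,0],[0,0,0]])

```text
time: 11.5
eef_pos: [0.6498, -0.0121, 0.1112]
tcp_rot: [0.999, 0.04, 0.002, 0.0]
contact_force: [4.3, 0.2, -0.2]
gripper_width: 0.164
```

```bash
python3 plan.py 1.7 0.18 .1113
```

```text
11.5 [ 0.6498 -0.0121  0.1112] r 0.04016686127610032 bolt~ 0.8765406903520547 F [ 4.3089  0.1699 -0.2397] w 0.1639581544962616 yaw [ 0.081  -0.0034  3.1412]
0 th 1.04 dx -4.2 dy 5.1 dz0 -0.1
1 th 1.21 dx -4.8 dy 4.5 dz0 -0.1
2 th 1.37 dx -5.5 dy 3.6 dz0 -0.1
3 th 1.54 dx -6.0 dy 2.7 dz0 -0.1
4 th 1.70 dx -6.4 dy 1.6 dz0 -0.1
```

carry_out(translation=[[-3.8,5.1,0],[-4.8,4.5,0],[-5.5,3.6,0],[-6.0,2.7,0],[-6.4,1.6,0]], twist=[[0,0,0],[0,0,0],[0,0,0],[0,0,0],[0,0,0]])

```text
time: 12.0
eef_pos: [0.622, -0.0319, 0.111]
tcp_rot: [0.999, 0.04, -0.001, -0.0]
contact_force: [1.3, -0.5, -0.1]
gripper_width: 0.165
```

```bash
python3 plan.py 2.55 0.18 .1113
```

```text
12.0 [ 0.622  -0.0319  0.111 ] r 0.03961450998890137 bolt~ 1.761002188628763 F [ 1.3033 -0.4667 -0.08  ] w 0.16484571644418716 yaw [ 0.0805  0.0018 -3.1413]
0 th 1.92 dx -6.3 dy 0.6 dz0 -0.3
1 th 2.08 dx -6.3 dy -0.8 dz0 -0.3
2 th 2.23 dx -6.1 dy -1.8 dz0 -0.3
3 th 2.39 dx -5.7 dy -2.7 dz0 -0.3
4 th 2.55 dx -5.2 dy -3.6 dz0 -0.3
```

carry_out(translation=[[-6.3,0.5,0],[-6.3,-0.8,0],[-6.1,-1.8,0],[-5.7,-2.7,0],[-5.2,-3.6,0]], twist=[[0,0,0],[0,0,0],[0,0,0],[0,0,0],[0,0,0]])

```text
time: 12.5
eef_pos: [0.5923, -0.0254, 0.1112]
tcp_rot: [0.999, 0.04, -0.0, 0.0]
contact_force: [1.3, -1.8, -0.7]
gripper_width: 0.168
```

```bash
python3 plan.py 3.45 0.18 .1113
```

```text
12.5 [ 0.5923 -0.0254  0.1112] r 0.03925106794405489 bolt~ 2.551665917592158 F [ 1.2935 -1.798  -0.6714] w 0.16817774563184587 yaw [0.0809 0.0006 3.1416]
0 th 2.73 dx -5.6 dy -4.4 dz0 -0.1
1 th 2.91 dx -4.2 dy -5.8 dz0 -0.1
2 th 3.09 dx -3.1 dy -6.5 dz0 -0.1
3 th 3.27 dx -1.9 dy -6.9 dz0 -0.1
4 th 3.45 dx -0.6 dy -7.2 dz0 -0.1
```

carry_out(translation=[[-5.4,-4.6,0],[-4.2,-5.8,0],[-3.1,-6.5,0],[-1.9,-6.9,0],[-0.6,-7.2,0]], twist=[[0,0,0],[0,0,0],[0,0,0],[0,0,0],[0,0,0]])

```text
time: 13.0
eef_pos: [0.5752, 0.0046, 0.1112]
tcp_rot: [0.999, 0.04, -0.0, 0.0]
contact_force: [1.4, -0.3, -0.6]
gripper_width: 0.166
```

```bash
python3 plan.py 4.35 0.18 .1113
```

```text
13.0 [0.5752 0.0046 0.1112] r 0.039421507926325615 bolt~ 3.461323413298165 F [ 1.3674 -0.253  -0.5825] w 0.16551074074929045 yaw [0.081  0.0003 3.1415]
0 th 3.64 dx 0.2 dy -7.1 dz0 -0.1
1 th 3.82 dx 2.0 dy -6.8 dz0 -0.1
2 th 3.99 dx 3.2 dy -6.3 dz0 -0.1
3 th 4.17 dx 4.3 dy -5.7 dz0 -0.1
4 th 4.35 dx 5.2 dy -4.8 dz0 -0.1
```

carry_out(translation=[[0.6,-7.1,0],[2.0,-6.8,0],[3.2,-6.3,0],[4.3,-5.7,0],[5.2,-4.8,0]], twist=[[0,0,0],[0,0,0],[0,0,0],[0,0,0],[0,0,0]])

```text
time: 13.5
eef_pos: [0.5878, 0.0366, 0.1109]
tcp_rot: [0.999, 0.04, -0.001, -0.0]
contact_force: [-2.4, 0.3, 0.5]
gripper_width: 0.168
```

```bash
python3 plan.py 5.25 0.18 .1113
```

```text
13.5 [0.5878 0.0366 0.1109] r 0.039914206206305855 bolt~ 4.35974322054925 F [-2.3841  0.3436  0.4701] w 0.16796367806723408 yaw [ 0.0807  0.0021 -3.141 ]
0 th 4.54 dx 6.0 dy -3.9 dz0 -0.4
1 th 4.72 dx 6.6 dy -2.7 dz0 -0.4
2 th 4.89 dx 7.0 dy -1.5 dz0 -0.4
3 th 5.07 dx 7.1 dy -0.2 dz0 -0.4
4 th 5.25 dx 7.0 dy 1.1 dz0 -0.4
```

carry_out(translation=[[6.0,-3.9,0],[6.6,-2.7,0],[7.0,-1.5,0],[7.1,-0.2,0],[7.0,1.1,0]], twist=[[0,0,0],[0,0,0],[0,0,0],[0,0,0],[0,0,0]])

```text
time: 14.0
eef_pos: [0.6227, 0.0466, 0.1114]
tcp_rot: [0.999, 0.04, 0.001, -0.001]
contact_force: [0.3, 3.3, -0.5]
gripper_width: 0.165
```

```bash
python3 plan.py 6.0 0.18 .1113
```

```text
14.0 [0.6227 0.0466 0.1114] r 0.04044342844205199 bolt~ 5.296322603141796 F [ 0.3177  3.3207 -0.4977] w 0.16513106092262902 yaw [ 0.0807 -0.002  -3.1405]
0 th 5.47 dx 6.4 dy 3.0 dz0 0.1
1 th 5.65 dx 6.0 dy 3.7 dz0 0.1
2 th 5.82 dx 5.3 dy 4.7 dz0 0.1
3 th 6.00 dx 4.4 dy 5.5 dz0 0.1
```

carry_out(translation=[[6.4,2.5,0],[6.0,3.7,0],[5.3,4.7,0],[4.4,5.5,0],[0,0,0]], twist=[[0,0,0],[0,0,0],[0,0,0],[0,0,0],[0,0,0]])

```text
time: 14.5
eef_pos: [0.6477, 0.0302, 0.112]
tcp_rot: [0.999, 0.04, 0.003, 0.0]
contact_force: [5.7, 2.1, 0.0]
gripper_width: 0.166
```

```bash
python3 plan.py 6.32 0.1 .1113
```

```text
14.5 [0.6477 0.0302 0.112 ] r 0.04053244531824378 bolt~ 6.054816478235179 F [5.7136 2.1383 0.0482] w 0.1660062948279809 yaw [ 0.0801 -0.0064  3.1404]
0 th 6.14 dx 1.2 dy 3.4 dz0 0.7
1 th 6.23 dx 1.4 dy 3.3 dz0 0.7
2 th 6.32 dx 1.1 dy 3.4 dz0 0.7
```

carry_out(translation=[[1.5,3.3,0],[1.4,3.3,0],[1.1,3.4,0],[0,0,0],[0,0,0]], twist=[[0,0,0],[0,0,0],[0,0,0],[0,0,0],[0,0,0]])

```text
time: 15.0
eef_pos: [0.6526, 0.0207, 0.1123]
tcp_rot: [0.999, 0.04, 0.004, 0.001]
contact_force: [6.8, 1.7, 0.2]
gripper_width: 0.164
```

carry_out(translation=[[0,0,0],[0,0,0],[0,0,0],[0,0,0],[0,0,0]], twist=[[0,0,0],[0,0,0],[0,0,0],[0,0,0],[0,0,0]])

```text
time: 15.5
eef_pos: [0.6526, 0.0207, 0.1124]
tcp_rot: [0.999, 0.04, 0.004, 0.001]
contact_force: [6.4, 1.7, -1.3]
gripper_width: 0.168
```

```bash
python3 st.py
python3 - <<'E'
from h import *
im=imaging.grab_frame("scene")[:,:,::-1]; cv2.imwrite("pics/s20.png",im)
im2=imaging.grab_frame("top")[:,:,::-1]; cv2.imwrite("pics/t20.png",im2)
a=cv2.imread('pics/scene0.png')[260:325,330:400]; b=cv2.resize(cv2.imread('pics/s10.png'),(220,180),interpolation=cv2.INTER_AREA)[60:125,100:170]
c=im[260:325,330:400]
cv2.imwrite('pics/cmp2.png',np.hstack([cv2.resize(i,None,fx=3.8,fy=3.8,interpolation=cv2.INTER_CUBIC) for i in(a,b,c)]))
E
python3 st.py
```

```text
15.5 [0.6526 0.0207 0.1124] r 0.04043522833442602 bolt~ 0.036254789069805615 F [ 6.4169  1.7312 -1.2617] w 0.16774711295774208 yaw [ 0.0807 -0.0077  3.1398]
15.6 [0.6526 0.0206 0.1124] r 0.04045374169806954 bolt~ 0.036921635973265476 F [6.8279 1.1244 0.4261] w 0.1663235377420825 yaw [ 0.0807 -0.0078  3.1398]
```

View pics/cmp2.png

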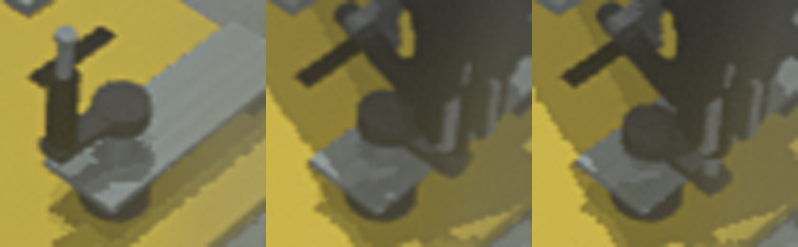

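View pics/s20.png

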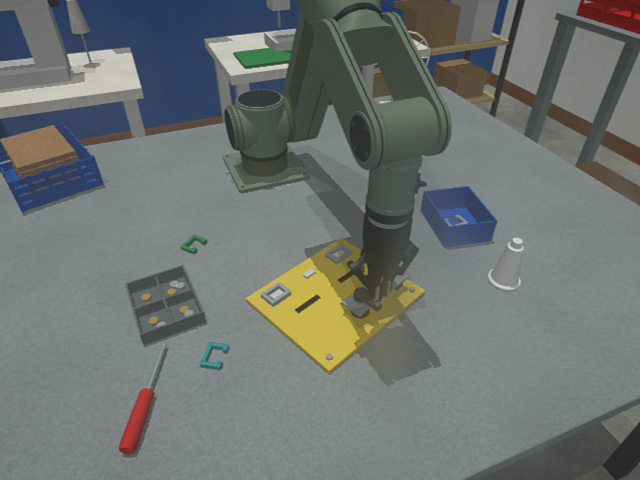

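Hub top in the three crops sits at row 81 (start), 91 (after the drop) and 105 (now). That is 6.3 scene px, or about 16 mm sunk, which matches one turn. The buckle is in the bin at scene (458,219), the sound buckles, cone and screwdriver are unmoved, and the pose is steady with the grip at width 0.166. Handing in.

```bash
python3 -c "
from station import env
print(env.finish_job())"
```

```text
the job is handed in; nothing more can be done
None
```

I put the broken buckle (the middle one) in the blue reject bin and started the clamp bolt. I turned it backward until it dropped in, then forward one turn, and handed in still gripping the crank handle. No verdict was reported.

**Last checks:**
- **Buckle:** it lies released on the bin floor. The two sound buckles, the thread cone and the screwdriver look unmoved in the pictures.
- **Bolt angle:** the hand position puts the bolt at about 6.32 rad. It was steady over the last readings.
- **Bolt depth:** the hub sank about 7 mm at the drop and about 16 mm in total, as it should after one turn. I judged this from scene-camera crops, so it is good to a couple of millimetres.
- **Grip:** the fingers are stopped on the handle at an opening of 0.166 (about 14 mm on the 16 mm handle) with the squeeze set to 30 N. I could not read the finger force directly.
- **Time:** the job took 15.6 s.

**Disagreements:**
- **Bolt axis:** the position from the cameras was about 2 mm off in x from the circle the hand followed. I corrected it on the way.
- **Side force:** about 6–7 N of sideways force on the hand remained at the end.

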